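# Ease the toolbox open and stow the suction lifter

### The arm

A 6-joint arm with a two-finger parallel gripper is mounted at the origin on the work surface. World frame = base frame: x ahead of the robot, y to its left, z up, the work surface at z = 0. Lengths are in mm, angles in rad, forces in N, time in s.
With the tool pointing down it reaches from about 275 to 825 mm from the base axis. Payload 5.2 kg.
Tool frame: the origin (TCP) lies at the very end of the fingers, on their centre line; the grasp point (between the pads) lies 19 mm behind it; z points along the fingers, y is the direction in which the jaws open and shut (so a half turn about z gives the same grasp; the last joint's range is limited). The gripper opens to 93 mm and grips with 3 to 60 N. Pads are 15 mm wide; open, the fingers measure 128 mm over their backs; the gripper's body (75 mm by 188 mm) begins 65 mm behind the grasp point.
Start: joints at [1.058, 0.259, 1.535, -0, 1.348, -0.203], TCP at [167.655, 523.829, 218.653] pointing down, gripper open.
Joint ranges: [-3.14, 3.14], [-0.91, 2.08], [0.19, 2.58], [-1.22, 4.36], [0.22, 2.71], [-3.12, 3.12]. Speed limits (rad/s): [2.57, 2.57, 3.14, 3.14, 3.14, 3.14].

### API

Orientations are given as [roll, pitch, yaw] about the fixed x, y, z axes, in that order (R = Rz(yaw) Ry(pitch) Rx(roll)).
In Python, from bench import robot gives the robot as it stands. The module is installed in compiled form; this text tells all that it offers. Calls block until the motion is done:
- robot.move_ptp(position, orientation): joint-space move of the TCP to a pose.
- robot.move_linear(position, ori=None, speed=150, f_stop=None): straight line of the TCP; ori=None keeps the orientation; speed is the mean speed in mm/s. With f_stop (N) it stops when the force on the tool has changed by that much, and returns True; else False.
- robot.move_j(angles): joint-space move.
- robot.move_gripper(opening): opening from 0.0 (shut) to 1.0 (fully open); the grip force is fixed at half the most; returns when the fingers have stopped.
- robot.sleep(seconds).
- robot.inverse_kinematics(position, orientation): joint angles nearest the present ones, or None.
- robot.get_image(name): name is "side" or "top" or "wrist"; returns a dict with "img" (384x512x3 uint8, blue, green, red), "fovy" (degrees; the focal length in pixels is half the picture's height over the tangent of half this angle, whatever the lens; pixels are square), "cx", "cy" (the principal point, pixels), "k1" (the pictures are not rectified: a ray, as slopes to the right and down, at radius r is drawn at 1 + k1 r^2 times it, then the intrinsics apply), "eye" and "orientation" of the camera in the world. Camera axes: x right, y down, z forward; pixel columns grow to the right and rows downward; lengths in mm; the calibration is good to about 2 mm. A picture is of the moment at which its call begins. There is no depth.
A pose or a line that the arm cannot do raises robot.MotionError and nothing moves.
- robot.hand_in(): hands the job in, once; it reports no verdict.
Readings, each from a call of its own:
- robot.current_t(): time.
- robot.current_qpos(): joint angles.
- robot.current_joint_vel(): joint speeds.
- robot.current_joint_efforts(): joint torques, N m.
- robot.current_tcp_pos(): TCP position.
- robot.current_eef_rot(): TCP orientation.
- robot.current_contact_force(): force on the tool from outside, world axes, zero at the start.
- robot.current_ft_torque(): the same for the moment, N m.
- robot.current_gripper_width(): opening from 0.0 (shut) to 1.0 (fully open).
Only numpy, scipy, OpenCV 4.12 (cv2) and the standard library are available. Lean on these libraries where they do the work, as an engineer would, in place of code of your own. Each camera call takes 0.05 s, during which the arm holds its last target. There are 200 camera calls.

### The job

Open the blue toolbox by pressing down the pad of its snap catch, but the lid is strongly sprung: catch it as it pops and ease it up until it stands fully open, never letting it fly. Then lay the suction lifter inside the toolbox, set down rather than dropped, so that the lid could close over it. Leave the other things on the sheet where they are.

Things in the scene. Friction and masses are not known exactly. Their poses are not given: they have to be found in the camera images.
- toolbox: Blue toolbox, fixed to the sheet: 160 mm (x) by 230 mm (y) by 85 mm high, walls 5 mm, plus a lid 20 mm thick, 105 mm high when closed. Origin: centre of its underside; x points from the catch side (front) to the hinge side (back), y along the front, z up. Inner floor 9 mm above the origin; inside 150 mm (x) by 220 mm (y), empty. The catch is at the middle of the front.
- lid (a joint): Opening angle of the lid in rad: 0 to 0.02 closed and latched, 1.5 (86 degrees, upright) fully open against its stop. A spring drives it open (about 2 N at the front edge when closed, 1.3 N near the stop) and keeps it open. Freed by the catch, it flies open in a fraction of a second unless held back on its outer (upper) face; then it follows whatever holds it.
- lid_hinge (a point): Middle of the lid's hinge line, which runs along the toolbox's y: 80 mm behind the toolbox's origin (its +x) and 85 mm above its underside. The lid's underside lies in the plane of the hinge line, its outer face 20 mm off that plane; the lid reaches 160 mm from the hinge line.
- lid_edge (a point): Middle of the front edge of the lid's outer face, 160 mm from the hinge line; moves with the lid. Closed, it is 105 mm above the sheet.
- catch_pad (a point): Centre of the top of the catch's press pad: a black level paddle 46 mm (toolbox x) by 44 mm (y), sticking out in front of the toolbox. Its top is 76 mm above the sheet, 29 mm below the closed lid's outer face; its centre lies 117 mm in front of the toolbox's origin. An upright arm at its inner end (front face 98 mm in front of the origin) rises to 104 mm and hooks over a tab on the lid.
- catch (a joint): Tilt of the catch in rad: 0 at rest, 0.4 pressed to its stop. The paddle rocks about its inner end, 88 mm in front of the toolbox's origin. Pressing the pad's centre about 6 mm down (about 5 N) frees the lid; it bottoms at about 11 mm and springs back when let go.
- lifter: Suction lifter of hard dark silicone, loose, standing on its cup: cup 64 mm across and 14 mm high, a thin stem, and on top a bar handle 75 mm long (its x), 16 mm wide (y) and 15 mm thick; 56 mm high in all; 60 to 130 g. Origin: centre of the cup's underside. It stands beside the toolbox, left or right.
- lifter_grip (a point): Centre of the lifter's bar handle, 48.5 mm above the cup's underside; x runs along the bar.
- bowl: Stainless steel bowl, 124 mm across, 50 mm high, to be left alone. Origin: centre of its underside.
- battery: Black phone battery, flat, 95 by 60 by 6 mm, to be left alone. Origin: centre of its underside.
- spudger: Orange spudger, 170 mm long, flat, to be left alone. Origin: near its middle, on its underside.
- phone: Dark phone, 150 by 72 by 9 mm, lying flat, to be left alone. Origin: centre of its underside.
- driver: Screwdriver, 160 mm long, lying, to be left alone. Origin: on its underside.
- jar: Small jar, 56 mm across, 80 mm high, at the back, to be left alone. Origin: centre of its underside.
Things that resemble listed ones, but are neither listed nor needed, are in the scene too. There is more than one size of the lifter; the one meant has the size given above.

How it is judged (in metres and radians):
On the way, in this order (a step that is already met when the one before it is completed fails the run):
1. the lid stands fully open (past 1.4 rad) (value of joint lid above 1.4 rad), for 0.2 s.
2. the lifter is inside the toolbox (x of lifter in the frame of toolbox between -0.07 and 0.07 m and y of lifter in the frame of toolbox between -0.105 and 0.105 m and z of lifter in the frame of toolbox below 0.06 m), for 0.2 s.
At the end, for the whole second after the job is handed in: The lid stands open past 1.4 rad and the lifter lies still and released inside the toolbox: its origin within 70 mm (x) and 105 mm (y) of the toolbox's origin and under 50 mm above it, its handle's centre under 75 mm above it (value of joint lid above 1.4 rad and x of lifter in the frame of toolbox between -0.07 and 0.07 m and y of lifter in the frame of toolbox between -0.105 and 0.105 m and z of lifter in the frame of toolbox below 0.05 m and z of lifter_grip in the frame of toolbox below 0.075 m and linear speed of lifter below 0.03 m/s and contact force between lifter and the fingers below 0.05 N); the robot touches nothing.
It fails at once if the lid flies: opens faster than 4 rad/s once it is more than 0.4 rad open (value of joint lid above 0.4 rad and velocity of joint lid above 4 rad/s).
It fails at once if the lifter is dropped or thrown into the toolbox (faster than 1 m/s there) (x of lifter in the frame of toolbox between -0.07 and 0.07 m and y of lifter in the frame of toolbox between -0.105 and 0.105 m and z of lifter in the frame of toolbox below 0.15 m and linear speed of lifter above 1 m/s).
It fails at once if the bowl, battery, spudger, phone, screwdriver or jar is moved more than 30 mm (distance of any of bowl, battery, spudger, phone, driver, jar from where it was at the start of the episode above 0.03 m).
It also fails if it takes over 64 s, if anything falls off the work surface, if the arm or the gripper's body presses on something with over 40 N, if the wrist force passes 120 N, or if a joint passes its speed limit or range.

## Working session

There is one attempt and no reset: what is moved stays moved. The work goes in short steps, each a Python script; the robot and the scene stay as the last script left them, time stands still between calls to the robot, and variables do not carry over. Pictures are saved under pics/ and viewed, about 8 in all and at most 12, crops included, and the job is handed in when it is done.

```bash
mkdir -p pics; cat > h.py <<'E'
import numpy as np, cv2
from scipy.spatial.transform import Rotation as R
from bench import robot
def shot(n):
    d=robot.get_image(n); return d
def Rc(d):
    o=np.array(d["orientation"],float)
    return o if o.shape==(3,3) else R.from_euler('xyz',o).as_matrix()
def ray(d,u,v):
    f=d["img"].shape[0]/2/np.tan(np.radians(d["fovy"])/2)
    q=np.array([(u-d["cx"])/f,(v-d["cy"])/f]); s=q.copy()
    for _ in range(20): s=q/(1+d["k1"]*(s@s))
    return np.array(d["eye"]),Rc(d)@np.array([*s,1.])
def onz(d,u,v,z):
    e,r=ray(d,u,v); return e+r*(z-e[2])/r[2]
def proj(d,p):
    f=d["img"].shape[0]/2/np.tan(np.radians(d["fovy"])/2)
    c=Rc(d).T@(np.array(p)-np.array(d["eye"])); s=c[:2]/c[2]; s=s*(1+d["k1"]*(s@s))
    return s*f+[d["cx"],d["cy"]]
E
python3 - <<'E'
from h import *
import pickle
D={n:shot(n) for n in("top","side")}
pickle.dump(D,open("d0.pkl","wb"))
for n,d in D.items():
    print(n,{k:v for k,v in d.items() if k!="img"})
cv2.imwrite("pics/top0.png",cv2.resize(D["top"]["img"],(800,600),interpolation=cv2.INTER_CUBIC))
cv2.imwrite("pics/side0.png",cv2.resize(D["side"]["img"],(800,600),interpolation=cv2.INTER_CUBIC))
print(robot.current_t(),robot.current_eef_rot())
E
```

```text
top {'fovy': 56.29301963040398, 'cx': 258.8838638115481, 'cy': 194.24272458261296, 'k1': 0.012434693221055402, 'eye': array([446.04809726, -22.64697156, 988.40942374]), 'orientation': array([-3.04323832,  0.01227557, -1.5470616 ])}
side {'fovy': 44.895713609653605, 'cx': 258.1197659582115, 'cy': 200.30767255455243, 'k1': -0.16535543539611958, 'eye': array([   92.77657963, -1010.82325607,  1140.89694495]), 'orientation': array([-2.34652919,  0.01946079, -0.42656948])}
0.1 [-3.14002552e+00 -2.80615638e-04  2.83185581e+00]
```

View pics/top0.png

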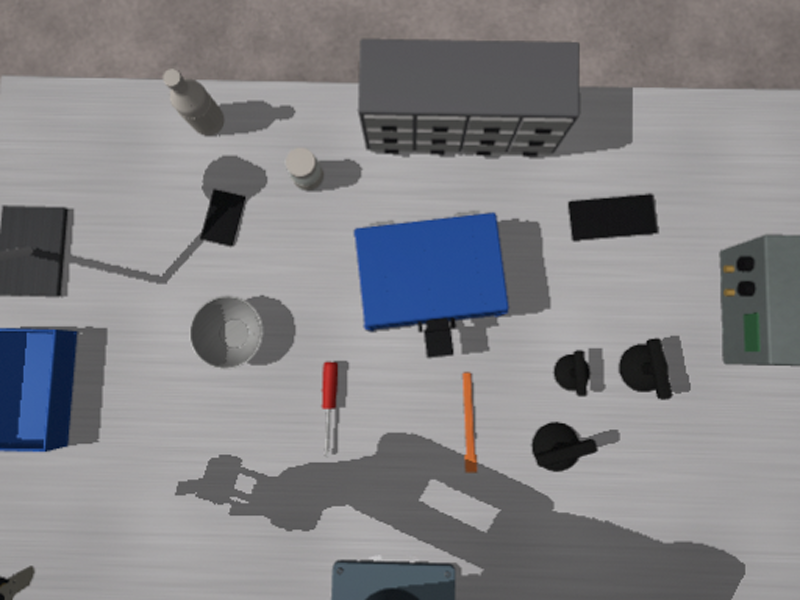

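View pics/side0.png

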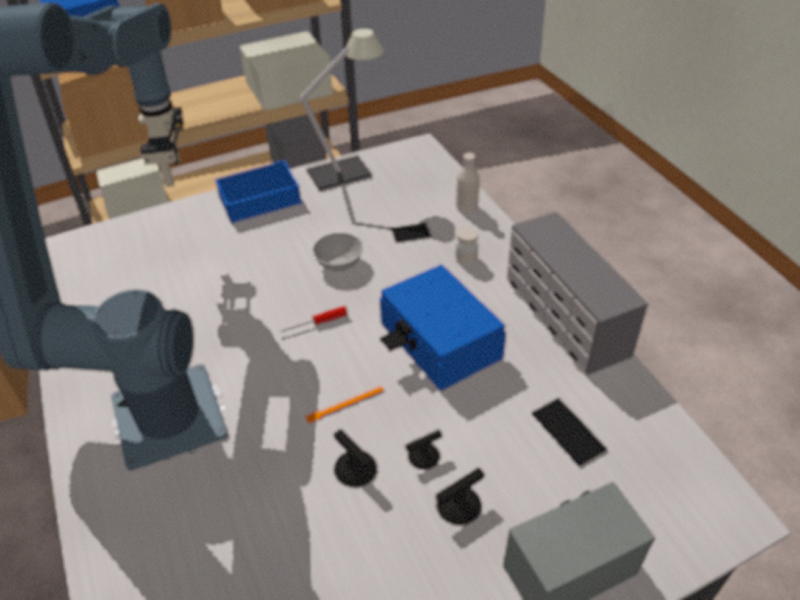

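The top view (800x600) shows the toolbox lid at about (432,270), its catch at (438,338) and a red driver at (330,405). The spudger is at (469,420) and the bowl at (226,331). There are three lifter candidates: A (572,372), small; B (645,368), large; C (557,446), medium. I'll measure the lid corners and the candidates' sizes next.

```bash
python3 - <<'E'
from h import *
import pickle
D=pickle.load(open("d0.pkl","rb")); d=D["top"]; im=d["img"]
hsv=cv2.cvtColor(im,cv2.COLOR_BGR2HSV)
m=cv2.inRange(hsv,(100,150,100),(130,255,255)); m[:, :200]=0
m=cv2.morphologyEx(m,cv2.MORPH_OPEN,np.ones((3,3)))
c=max(cv2.findContours(m,0,2)[0],key=cv2.contourArea)
P=np.array([onz(d,*p[0],105)[:2] for p in c],np.float32)
r=cv2.minAreaRect(P);print("lid",r); b=cv2.boxPoints(r);print(b)
ap=cv2.approxPolyDP(c,4,True)[:,0];print("lid corners",ap.tolist(),[onz(d,*p,105)[:2].round().tolist() for p in ap])
g=cv2.inRange(hsv,(0,0,0),(180,255,60))
for n,(u,v) in dict(pad=(438,342),A=(572,372),B=(645,368),C=(557,446)).items():
    u,v=u*.64,v*.64; w=38 if n!="pad" else 16
    mm=np.zeros_like(g); mm[int(v)-w:int(v)+w,int(u)-w:int(u)+w]=g[int(v)-w:int(v)+w,int(u)-w:int(u)+w]
    k,l,s,ce=cv2.connectedComponentsWithStats(mm)
    i=l[int(v),int(u)]; print(n,i,s[i],ce[i],onz(d,*ce[i],76 if n=="pad" else 0).round(1))
cr=im[205:310,325:445]; cv2.imwrite("pics/crop.png",cv2.resize(cr,None,fx=5,fy=5,interpolation=cv2.INTER_CUBIC))
E
```

```text
lid ((589.6217041015625, -49.137672424316406), (157.64682006835938, 227.03634643554688), 7.8931355476379395)
[[ 495.9561     52.480522]
 [ 527.13403  -172.40485 ]
 [ 683.28735  -150.75586 ]
 [ 652.1094     74.1295  ]]
lid corners [[316, 137], [229, 146], [234, 208], [324, 198]] [[680.0, -149.0], [653.0, 68.0], [497.0, 51.0], [527.0, -170.0]]
pad 1 [272 203  20  25 389] [280.82262211 215.04627249] [484.  -66.2  76. ]
A 2 [355 225  23  28 447] [366.35123043 238.24161074] [ 429.6 -303.4    0. ]
B 1 [397 217  33  38 872] [413.54587156 235.62844037] [ 439.8 -430.8    0. ]
C 2 [341 270  41  32 838] [357.90930788 285.65155131] [ 302.6 -280.     0. ]
```

View pics/crop.png

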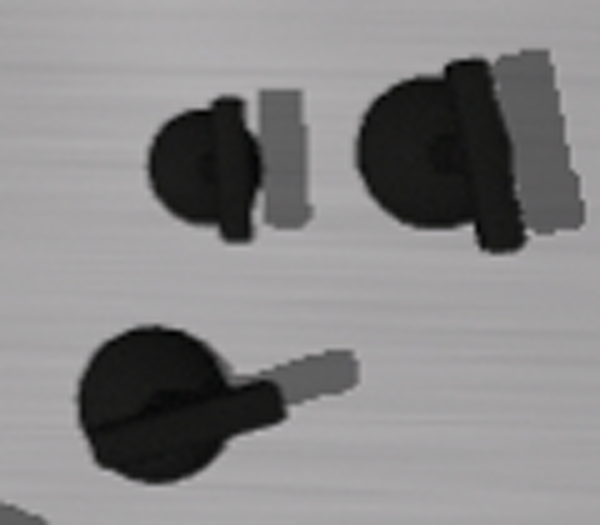

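Cup and bar sizes, worked out from the crop: A has a cup about 63 mm across and a bar about 75 mm, B about 85 and 100 mm, C about 86 and 100 mm. So A, at raw pixel (366,238), is the lifter meant. 

Plan for the lid: open the jaws along the toolbox x and tilt the tool. One finger presses the pad while the other waits just above the lid. The lid then swings up between the fingers, with the second finger following on its outer face.

```bash
cat >> h.py <<'E'
BOX=dict(o=np.array([589.6,-49.1]),yaw=0.133)
def frame(phi,flip):
    c,s=np.cos(BOX["yaw"]),np.sin(BOX["yaw"]); ex=np.array([c,s,0]); ez=np.array([0,0,1.])
    u=np.cos(phi)*ex+np.sin(phi)*ez; f=np.sin(phi)*ex-np.cos(phi)*ez
    y=-u if flip else u
    return u,f,R.from_matrix(np.c_[np.cross(y,f),y,f]).as_euler('xyz')
def w(p):  # box (x,y,z)->world
    c,s=np.cos(BOX["yaw"]),np.sin(BOX["yaw"]); return np.array([BOX["o"][0]+c*p[0]-s*p[1],BOX["o"][1]+s*p[0]+c*p[1],p[2]])
def fromP(x,z,phi,flip): # outer corner of the pad finger
    u,f,o=frame(phi,flip); return w((x,0,z))+64*u,o
def fromQ(x,z,phi,flip): # inner tip corner of the lid finger
    u,f,o=frame(phi,flip); return w((x,0,z))-46.5*u,o
def lidQ(th,s,gap=0): return 80-s*np.cos(th)+(20+gap)*np.sin(th), 85+s*np.sin(th)+(20+gap)*np.cos(th)
D_=np.radians
def follow(n=12,th0=.25,th1=1.5,s0=105,s1=138,p0=32,p1=-8):
    for t in np.linspace(0,1,n):
        th=th0+(th1-th0)*t; yield th,lidQ(th,s0+(s1-s0)*t),D_(p0+(p1-p0)*t)
E
python3 - <<'E'
from h import *
for flip in(0,1):
    for nm,po in [("hover",fromP(-125,150,D_(23),flip)),("press",fromP(-125,64,D_(23),flip)),("rot",fromP(-125,64,D_(32),flip))]+[(f"{th:.2f}",fromQ(*q,p,flip)) for th,q,p in follow(6)]+[("look",(w((-60,0,330)),frame(0,flip)[2]))]:
        j=robot.inverse_kinematics(*po); print(flip,nm,po[0].round(),None if j is None else np.round(j,2))
E
```

```text
0 hover [524. -58. 175.] [-0.49  0.04  2.    0.32  0.8  -0.81]
0 press [524. -58.  89.] [-0.49  0.17  2.11  0.43  0.58 -0.95]
0 rot [519. -58.  98.] [-0.59  0.11  2.24  0.83  0.49 -1.41]
0 0.25 [534. -57. 106.] [-0.56  0.12  2.21  0.78  0.5  -1.33]
0 0.50 [539. -56. 137.] [-0.47  0.11  2.03  0.38  0.68 -0.86]
0 0.75 [552. -54. 167.] [-0.39  0.15  1.84  0.18  0.91 -0.62]
0 1.00 [573. -51. 194.] [-0.32  0.24  1.64  0.07  1.15 -0.48]
0 1.25 [601. -48. 216.] [-0.26  0.35  1.41  0.    1.38 -0.4 ]
0 1.50 [633. -43. 231.] [-0.22  0.5   1.16 -0.05  1.62 -0.35]
0 look [530. -57. 330.] [-0.32  0.18  1.37  0.    1.59 -0.45]
1 hover [524. -58. 175.] [-0.49  0.04  2.    0.32  0.8   2.33]
1 press [524. -58.  89.] [-0.49  0.17  2.11  0.43  0.58  2.19]
1 rot [519. -58.  98.] [-0.59  0.11  2.24  0.83  0.49  1.73]
1 0.25 [534. -57. 106.] [-0.56  0.12  2.21  0.78  0.5   1.81]
1 0.50 [539. -56. 137.] [-0.47  0.11  2.03  0.38  0.68  2.28]
1 0.75 [552. -54. 167.] [-0.39  0.15  1.84  0.18  0.91  2.52]
1 1.00 [573. -51. 194.] [-0.32  0.24  1.64  0.07  1.15  2.66]
1 1.25 [601. -48. 216.] [-0.26  0.35  1.41 -0.    1.38  2.74]
1 1.50 [633. -43. 231.] [-0.22  0.5   1.16 -0.05  1.62  2.79]
1 look [530. -57. 330.] [-0.32  0.18  1.37 -0.    1.59  2.69]
```

```bash
python3 - <<'E'
from h import *
import pickle
robot.move_ptp(w((-60,0,330)),frame(0,0)[2])
d=shot("wrist"); pickle.dump(d,open("w1.pkl","wb"))
print(robot.current_t(),{k:v for k,v in d.items() if k!="img"})
im=d["img"].copy()
for p in [(-80,115,105),(-80,-115,105),(80,115,105),(80,-115,105),(-117,0,76),(-140,22,76),(-140,-22,76)]:
    q=proj(d,w(p)); print(p,q.round()); cv2.circle(im,tuple(int(a) for a in q.round()),4,(0,0,255),1)
cv2.imwrite("pics/w1.png",cv2.resize(im,(800,600),interpolation=cv2.INTER_CUBIC))
E
```

```text
2.6083 {'fovy': 68.63442488520874, 'cx': 253.44711824735725, 'cy': 187.5860795630591, 'k1': -0.012318081215920951, 'eye': array([519.44790531,  26.23434281, 495.179484  ]), 'orientation': array([2.83956825e+00, 2.41660672e-04, 1.34758304e-01])}
(-80, 115, 105) [238.  75.]
(-80, -115, 105) [240. 236.]
(80, 115, 105) [361.  75.]
(80, -115, 105) [344. 236.]
(-117, 0, 76) [215. 158.]
(-140, 22, 76) [199. 144.]
(-140, -22, 76) [201. 172.]
```

View pics/w1.png

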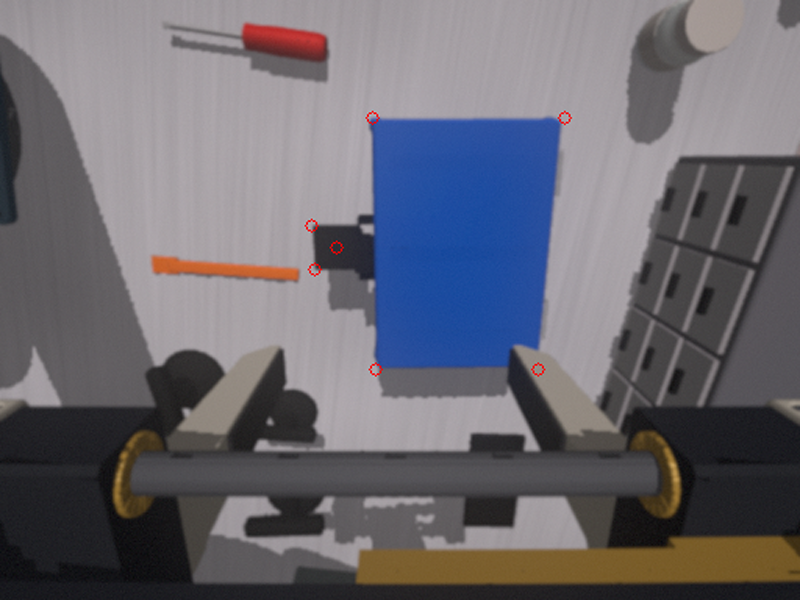

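The wrist view agrees with the model: the lid's corners and the pad at (335,248) lie within about 3 mm of the predicted circles. Next I press the pad with the lid finger hovering over the lid.

```bash
python3 - <<'E'
from h import *
ph=D_(23.2)
robot.move_ptp(*fromP(-123,110,ph,0))
f0=np.array(robot.current_contact_force())
robot.move_linear(*fromP(-123,80,ph,0),speed=80)
for z in (72,68,65,63):
    st=robot.move_linear(*fromP(-123,z,ph,0),speed=40,f_stop=30)
    print(z,st,(np.array(robot.current_contact_force())-f0).round(1),np.round(robot.current_ft_torque(),2))
robot.move_linear(*fromP(-123,63,D_(28),0),speed=40); print((np.array(robot.current_contact_force())-f0).round(1),np.round(robot.current_ft_torque(),2))
print(robot.current_t(),robot.current_tcp_pos())
im=shot("side")["img"]
cv2.imwrite("pics/s1.png",cv2.resize(im[120:290,200:400],None,fx=4,fy=3.5,interpolation=cv2.INTER_CUBIC))
E
```

```text
72 False [-1.3 -0.2  0.6] [-0.06  0.25  0.09]
68 False [-1.8 -0.8  4.1] [-0.08  0.25  0.01]
65 False [-4.1 -0.7 10.4] [-0.    0.5   0.12]
63 False [-5.1  0.4 12.3] [0.   0.57 0.08]
[-3.   1.8 11.5] [ 0.39 -0.14  0.23]
5.4417 [524.67599081 -58.31509504  94.61246837]
```

View pics/s1.png

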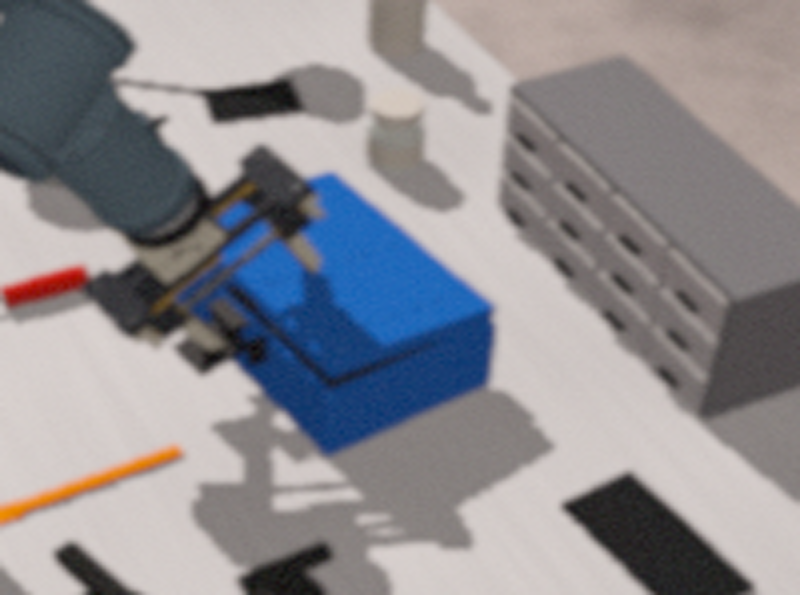

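The side view shows the lid up by a crack along its front edge (crop about (290,340)) and held by the lid finger, so the catch is free and the lid caught. Now I ease it up.

```bash
python3 - <<'E'
from h import *
robot.move_linear(*fromP(-123,63,D_(34),0),speed=30)
for i,(th,q,p) in enumerate(follow(14,.173,1.5,116.6,140,34,-8)):
    robot.move_linear(*fromQ(*q,p,0),speed=60)
    if i%3==1 or i>11: print(round(th,2),np.round(robot.current_contact_force(),1),np.round(robot.current_ft_torque(),2),round(robot.current_t(),2))
im=shot("side")["img"]
cv2.imwrite("pics/s2.png",cv2.resize(im[60:290,180:420],None,fx=3,fy=2.6,interpolation=cv2.INTER_CUBIC))
E
```

```text
0.28 [ 2.4 -1.7  1.8] [-0.24 -0.2  -0.26] 6.58
0.58 [ 0.7 -1.7  2.5] [-0.28 -0.13 -0.15] 7.72
0.89 [ 0.4 -0.6  2.7] [-0.22 -0.19 -0.04] 8.9
1.19 [0.7 0.1 2.3] [-0.09 -0.28  0.  ] 10.08
1.4 [1.3 1.1 0.9] [ 0.01 -0.26 -0.  ] 10.88
1.5 [ 0.7  0.5 -1.3] [-0.01 -0.22  0.02] 11.28
```

View pics/s2.png

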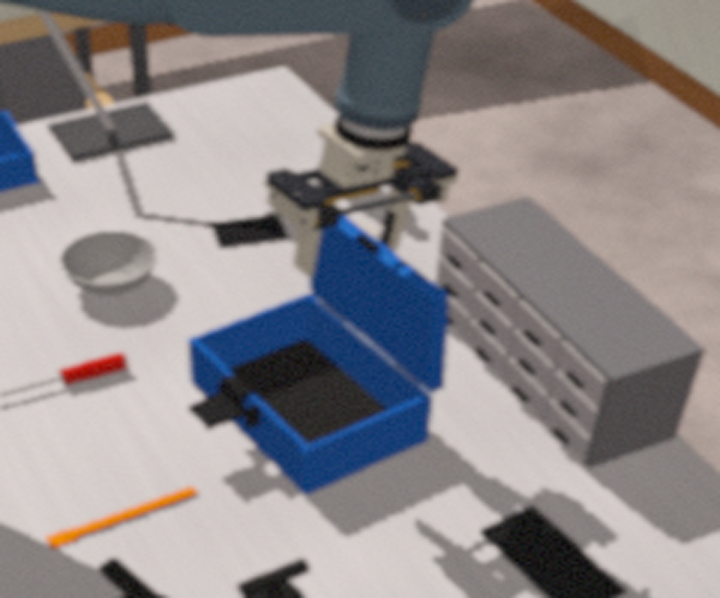

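The lid stands upright between the fingers, and the torque and force have nearly gone to zero. I clear the lid now and look at the lifter from above.

```bash
python3 - <<'E'
from h import *
import pickle
q=lidQ(1.5,140)
robot.move_linear(*fromQ(q[0]+10,q[1],D_(-8),0),speed=40); print(np.round(robot.current_contact_force(),1))
robot.move_linear(*fromQ(q[0]+10,q[1]+80,D_(-8),0),speed=120)
d=pickle.load(open("d0.pkl","rb"))["top"]
a=onz(d,325+230/5,205+97/5,56);b=onz(d,325+237/5,205+242/5,56);g=(a+b)/2
c=onz(d,325+205/5,205+167/5,7); ang=np.arctan2(*(a-b)[1::-1])
print("bar",a,b,np.linalg.norm(a-b),g,"cup",c,"ang",ang)
g=np.array([*((g+c)/2)[:2],48.5])
robot.move_ptp([g[0],g[1],300],[np.pi,0,ang])
d=shot("wrist"); pickle.dump(d,open("w2.pkl","wb")); print(robot.current_t(),d["eye"])
im=d["img"].copy()
e=np.array([np.cos(ang),np.sin(ang),0])
for p in (g+37.5*e+[0,0,7.5],g-37.5*e+[0,0,7.5],g+[0,0,7.5]):
    t=proj(d,p);print(t.round(1)); cv2.circle(im,tuple(int(x) for x in t.round()),3,(0,0,255),1)
cv2.imwrite("pics/w2.png",cv2.resize(im,(800,600),interpolation=cv2.INTER_CUBIC))
E
```

```text
[-0.1  0.2 -0.3]
bar [ 466.21786784 -299.66317114   56.        ] [ 392.43583333 -302.6461185    56.        ] 73.8423089552165 [ 429.32685058 -301.15464482   56.        ] cup [ 429.24625097 -300.51162949    7.        ] ang 0.04040717704396849
13.875 [ 513.38501419 -297.06689129  465.12291494]
[253.6 134. ]
[253.5 184. ]
[253.6 159.7]
```

View pics/w2.png

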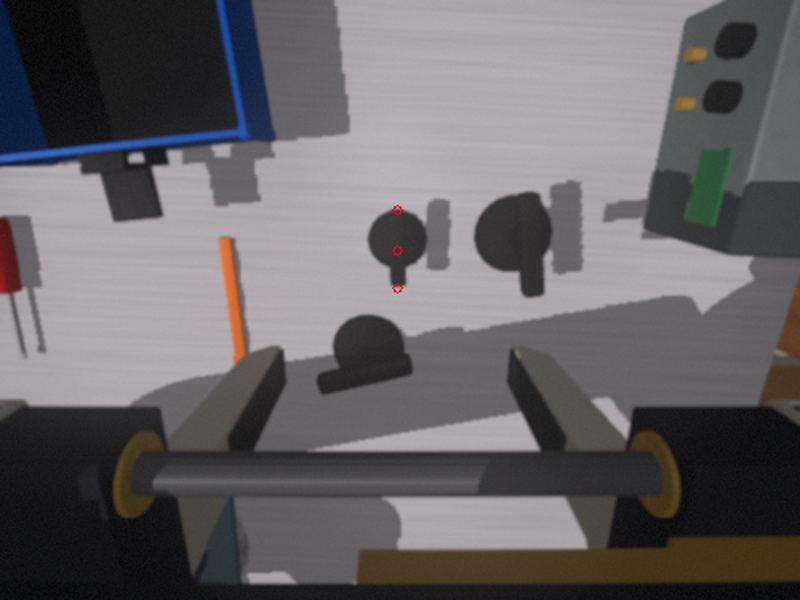

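The bar ends fall on the predicted circles at (397,210) and (397,288), which confirms lifter A. I grasp and lift it.

```bash
python3 - <<'E'
from h import *
o=[np.pi,0,0.04]
robot.move_gripper(0.6)
robot.move_linear([429.3,-300.8,80],speed=150)
print(robot.move_linear([429.3,-300.8,29.5],speed=60,f_stop=12),robot.current_tcp_pos())
f0=np.array(robot.current_contact_force())
robot.move_gripper(0.0); print("w",robot.current_gripper_width())
robot.move_linear([429.3,-300.8,200],speed=120)
print("w",robot.current_gripper_width(),np.array(robot.current_contact_force())-f0)
p=w((-20,0,200)); robot.move_linear(p,[np.pi,0,BOX["yaw"]],speed=150)
print(robot.current_t(),robot.current_gripper_width(),p)
im=shot("side")["img"]
cv2.imwrite("pics/s3.png",cv2.resize(im[60:290,180:420],None,fx=3,fy=2.6,interpolation=cv2.INTER_CUBIC))
E
```

```text
False [ 429.52983572 -301.03467951   29.75342627]
w 0.1751476555917611
w 0.1642913099697374 [ 0.28936169 -0.05172923 -1.51781157]
21.6083 0.16759049133638515 [569.7766294  -51.75216481 200.        ]
```

View pics/s3.png

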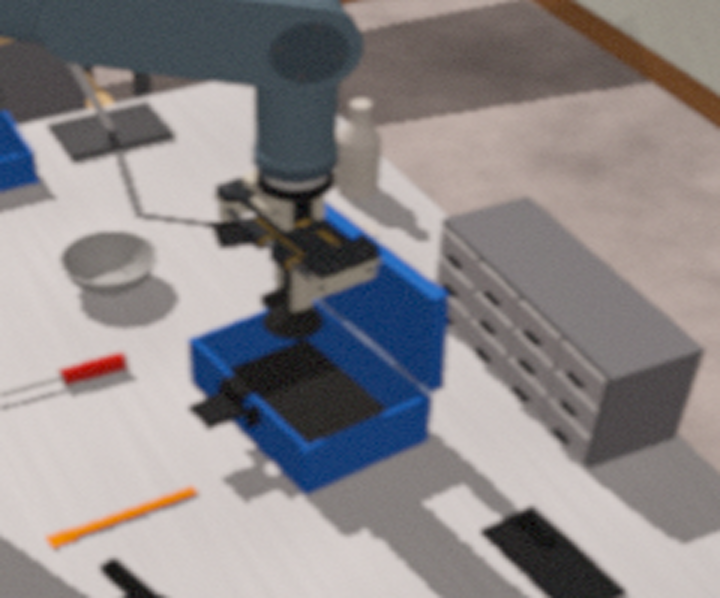

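The lifter (crop (295,318)) hangs upright over the box. The wrist camera sits on the tool's +x side and would come close to the lid, so I turn the tool half round before lowering.

```bash
python3 - <<'E'
from h import *
o=[np.pi,0,BOX["yaw"]-np.pi]
x=-20
print(np.round(robot.inverse_kinematics(w((x,0,220)),o),2))
robot.move_ptp(w((x,0,220)),o)
robot.move_linear(w((x,0,60)),o,speed=100); print(np.round(robot.current_contact_force(),1))
print(robot.move_linear(w((x,0,36.5)),o,speed=25,f_stop=4),robot.current_tcp_pos(),np.round(robot.current_contact_force(),1))
robot.move_gripper(0.45); robot.sleep(.3)
robot.move_linear(w((x,0,220)),o,speed=100)
robot.move_ptp(w((-190,0,320)),o)
print(robot.current_t(),np.round(robot.current_contact_force(),1))
a=shot("side")["img"];b=shot("top")["img"]
a=cv2.resize(a[60:290,180:420],(400,400),interpolation=cv2.INTER_CUBIC);b=cv2.resize(b[100:300,200:400],(400,400),interpolation=cv2.INTER_CUBIC)
cv2.imwrite("pics/end.png",np.hstack([a,b]))
E
```

```text
[-0.29  0.3   1.48  0.    1.37 -1.99]
[-0.9  0.4 -1.1]
True [569.50575051 -51.58602215  38.43022581] [0.3 0.4 4.1]
30.5833 [ 0.  -0.6  0.1]
```

View pics/end.png

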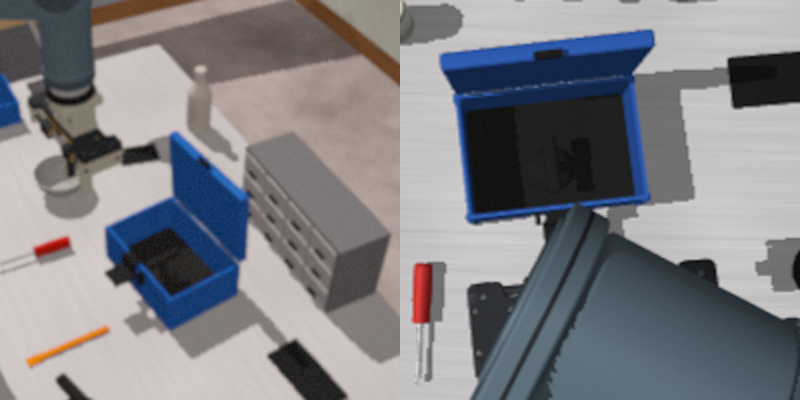

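The lid stands open, and the lifter shows faintly in the box near (565,163). I enhance the contrast to see how it lies.

```bash
python3 - <<'E'
from h import *
d=shot("top"); b=d["img"][140:215,225:330].astype(float)
cv2.imwrite("pics/end2.png",cv2.resize(np.clip(b*4,0,255).astype(np.uint8),None,fx=6,fy=6,interpolation=cv2.INTER_CUBIC))
for p in [(-20,0,20),(-20,0,64)]: print(((proj(d,w(p))-[225,140])*6).round())
E
```

```text
[300. 265.]
[304. 252.]
```

View pics/end2.png

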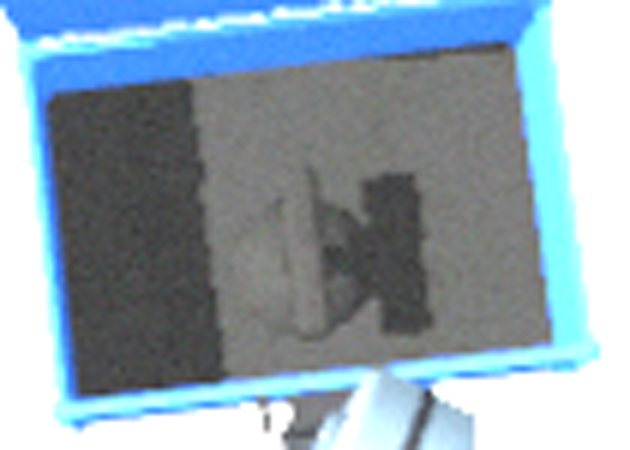

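The enhanced view shows the lifter standing on its cup. Its bar is at (303,252), as predicted, and the dark shape at (400,255) is only its shadow.

```bash
python3 - <<'E'
from h import *
print(robot.current_t(),np.round(robot.current_contact_force(),1)); robot.hand_in()
E
```

```text
30.7333 [-0.1  0.4 -0.7]
the job is handed in; nothing more can be done
```

The toolbox is open with its lid standing upright, and the correct suction lifter is set down inside it. I handed the job in at 30.7 s of the allowed 64 s.

- **Lid:** I tilted the open gripper so that one finger pressed the catch pad while the other hovered a few millimetres above the lid. The lid popped onto that finger and I eased it up to about 1.5 rad over roughly 6 s. I judged the angle from the finger path and the pictures; I had no direct reading of it.
- **Lifter:** Of the three candidates I took the one with the 63 mm cup and 74–75 mm bar; the others have cups of about 85 mm. I lowered it at 25 mm/s until it touched the floor (4 N at TCP height 38.4 mm, 38.75 expected), then released it and backed the arm away.
- **Last checks:** The side and top pictures show the lid upright and the lifter standing on its cup near the middle of the box, with its bar where I predicted. The last force reading was under 1 N, within the sensor's noise.
- **Not fully checked:** No check failed or disagreed. I judged by eye in the pictures that the other things were untouched, and did not measure them again. The arm hid part of the last top view.

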